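# Set the dryer timer by clicks and start it

## Task

On the dryer's control console, set the timer, the larger of the two dials, to 40 minutes: it clicks once for every ten minutes, so turn it clockwise until its white pointer stands at the fourth mark after the long off mark. Then press the round start button between the dials down and let it come up again. Leave the smaller dial as it is.

Things in the scene. Friction and masses are not known exactly. Their poses are not given: they have to be found in the camera images.
- timer (a joint): Timer dial angle (rad), growing clockwise seen from above. 0 = off: pointer at the one long mark, on the console's robot-facing side. Sprung clicks with short marks every 20 degrees (0.349): 0.349 is the first, 1.396 the fourth (40 minutes). Starts at or near off, click 1 or click 2. Turning takes up to 0.1 N m; let go between clicks it springs to the nearer one. Stops just below 0 and at 3.2.
- timer_grip (a point): Point to grip on the axis of the timer's black grip bar, 97 mm above the counter. Bar 56 long, 14 wide between flat upright sides, 30 high: from 16 below to 14 above this point, over a 58 mm disc on a 100 mm round aluminium scale plate (23 below the point). The frame turns with the dial: x along the bar, y across it (close the fingers along y), z up; white pointer line on the -x end.
- start_top (a point): Top centre of the white round start button, 36 mm wide, 92 mm above the counter, 10 above its steel collar. Press straight down: travel 6 mm, 4 N at the bottom; pressed beyond 3.5 mm; springs back. It is on the fixed white console (190 x 400, flat top 70 mm high), on its middle line, 45 mm nearer the robot than its centre. The dials are 110 mm left and right of that centre, either way round.
- temp_tip (a point): Pointer end of the smaller (temperature) dial's black bar, at its top, 15 mm from its axis, 101 mm above the counter. Bar 30 mm long, 12 wide, 20 high, on a 68 mm scale plate. It turns easily; leave it alone.

How it is judged:
By the outcome, as a careful person would: the job done as asked, in the order asked, and still so for the second after the job is handed in, with the robot touching nothing.
It also fails if it takes over 40 s, if anything falls off the work surface, if the arm or the gripper's body presses on something with over 40 N, if the wrist force passes 120 N, or if a joint passes its speed limit or range.

## Robot

A 6-joint arm with a two-finger parallel gripper is mounted at the origin on the work surface. World frame = base frame: x ahead of the robot, y to its left, z up, the work surface at z = 0. Lengths are in m, angles in rad, forces in N, time in s.
With the tool pointing down it reaches from about 0.25 to 0.775 m from the base axis. Payload 4 kg.
Tool frame: the origin (TCP) lies at the centre of the arm's flange, where the gripper is bolted on; the fingertips stand 199 mm ahead of it and the grasp point (between the pads) lies 180 mm ahead of it (robot.tcp_to_tips is the z of the fingertips in the tool frame, in m); z points along the fingers, y is the line along which they close (so a half turn about z gives the same grasp; the last joint's range is limited). The gripper opens to 94 mm and grips with 3 to 60 N. Pads are 16 mm wide; open, the fingers measure 119 mm over their backs; the gripper's body (75 mm by 177 mm) begins 78 mm behind the grasp point.
Start: joints at [1.167, 0.087, 1.371, -0, 1.684, -0.103], TCP at [0.163, 0.525, 0.405] pointing down, gripper open.
Joint ranges: [-3.1, 3.1], [-0.76, 2.03], [0.27, 2.55], [-1.08, 4.22], [0.17, 2.65], [-2.57, 2.57]. Speed limits (rad/s): [2.79, 2.79, 3.14, 3.14, 3.14, 3.14].

## Interface

Orientations are given as [roll, pitch, yaw] about the fixed x, y, z axes, in that order (R = Rz(yaw) Ry(pitch) Rx(roll)).
In Python, from bench import robot gives the robot as it stands.
- The arm moves only by the tool play_rows, never from a script. Its arguments are lists of equal length, an entry for each row: "translation": the shift along the tool's x, y, z scaled (see below), a list of three; "twist": the turn, a rotation vector about the tool's x, y, z scaled (see below), a list of three; "gripper": the opening, from -1 (shut) to 1 (fully open). A call has 1 to 8 rows; each row shifts and turns the commanded pose from where the row before left it, along the tool's axes as they then stand; what a row does not reach is not made up. The controller multiplies each number of a shift by 0.04 m and each number of a turn by 0.1 rad. A row lasts 1/10 s, in which the tool goes at most 50 mm and 8.59 degrees, less where a joint would pass 70% of its speed; a pose out of reach is approached as far as the arm can. A call with a number of a shift or a turn outside -1 to 1 is refused whole. A call with a gripper value outside its range is refused whole. The fingers move at their own pace and stop on an object; the grip force is fixed at half the most. Time passes only in rows, so rows that do not move let the fingers close. It gives the time, the measured TCP pose, the force, the opening and the grip force at its end, in the units of the state.
- robot.get_obs(): the state, without advancing time (a new reading comes with each control period).
- robot.snapshot(name): name is "side" or "top" or "wrist"; returns the picture (420x560x3 uint8, red, green, blue); there is no depth.
- robot.camera_model(name): a dict with "camera_matrix" (3x3 intrinsics, pixels), "rvec" (rotation vector, rad) and "tvec" (3), from world to camera coordinates, as OpenCV has them. Camera axes: x right, y down, z forward; pixel columns grow to the right and rows downward; lengths in m; the calibration is good to about 2 mm. The wrist camera is an equidistant fisheye: a pixel r from the principal point sees the ray r / f radians off the axis. A picture is of the moment at which its call begins: read the wrist's pose just before it. camera_model takes no time and is no camera call; for the wrist camera it gives the pose at the moment of the call.
- robot.close_job(): hands the job in; it is judged then, once.
Trained networks look in the newest picture that a camera, given by its name, has taken for a name from the list of things; names that differ only in an ending like _2 or _b are one class to them, and where a whole thing is asked for, a point or a joint stands for the part that bears it (a point fixed in the world has none). Each returns a list of dicts, best first, with "score" (0 to 1); they miss things now and then, are a little off and sometimes report something else, mostly with a low value. They report only what shows in the picture. A call takes as long as a camera call.
- robot.recognise(name, camera): "centre" ([x, y, z] in m, in world coordinates, good to about 4 mm: the middle of the surface that is visible of it).
- robot.spot_point(name, camera): "centre" ([x, y, z] in m, in world coordinates, good to about 4 mm: a listed point, or the origin of a listed thing).
The state is a dict: "time": time; "joint_positions": joint angles; "qvel": joint speeds; "joint_torque": joint torques, N m; "tool_pos": TCP position; "ee_rot": TCP orientation; "wrist_force": force on the tool from outside, world axes, zero at the start; "wrist_torque": the same for the moment, N m; "width": finger opening in m; "finger_force": force on a finger pad.
Only numpy, scipy, OpenCV 4.12 (cv2) and the standard library are available. Lean on these libraries where they do the work, as an engineer would, in place of code of your own. Each camera call takes 0.05 s, during which the arm holds its last target. There are 200 camera calls.

## Working session

There is one attempt and no reset: what is moved stays moved. The work goes in short steps, Python scripts to look and compute and a tool call to move; the robot and the scene stay as the last step left them, time stands still between calls to the robot, and variables do not carry over. Pictures are saved under pics/ and viewed, at most 10 in all, crops included, and the job is handed in when it is done.

Besides the shell and the picture viewer there is one more tool, called after "Emit:" as name(argument=value, ...) on one line, values as JSON. play_rows: Moves the arm, as the interface text tells. Its arguments: {"type":"object","properties":{"translation":{"type":"array","items":{"type":"array","items":{"type":"number","minimum":-1,"maximum":1}}},"twist":{"type":"array","items":{"type":"array","items":{"type":"number","minimum":-1,"maximum":1}}},"gripper":{"type":"array","items":{"type":"number"}}},"required":["translation","twist","gripper"]}

```bash
mkdir -p pics
python3 - <<'E'
from bench import robot
import cv2
o=robot.get_obs();print(o['time'],o['tool_pos'],o['ee_rot'],o['width'])
for c in ['top','side']:
    cv2.imwrite(f'pics/{c}0.png',robot.snapshot(c)[:,:,::-1])
    for n in ['timer_grip','start_top','temp_tip']:
        print(c,n,robot.spot_point(n,c)[:2])
    print(c,'rec',robot.recognise('timer',c)[:2])
E
```

```text
0.0 [0.16294446 0.52519075 0.40353913] [-3.13948026e+00 -2.11277697e-04  2.84074276e+00] 0.0942192076740195
top timer_grip [{'centre': [0.534, -0.148, 0.1002], 'score': 0.73}]
top start_top [{'centre': [0.5163, -0.0332, 0.0918], 'score': 0.71}]
top temp_tip [{'centre': [0.5856, 0.0825, 0.0954], 'score': 0.67}]
top rec [{'centre': [0.5377, -0.1464, 0.0832], 'score': 0.68}]
side timer_grip [{'centre': [0.5377, -0.1515, 0.1001], 'score': 0.94}]
side start_top [{'centre': [0.5214, -0.0327, 0.0953], 'score': 0.73}]
side temp_tip [{'centre': [0.5876, 0.0807, 0.1015], 'score': 0.86}]
side rec [{'centre': [0.5301, -0.136, 0.0786], 'score': 0.83}]
```

View pics/top0.png

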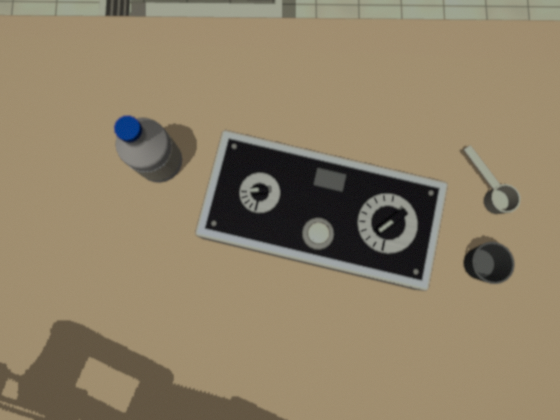

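The top view shows the console with the timer on the right at about (388,223), the start button at (318,233) and the temperature dial at (260,192). I'll enlarge the timer and rectify it to world coordinates.

```bash
cat > h.py <<'E'
import numpy as np, cv2
from bench import robot
def ortho(img,m,c,half,z,n=560):
    """image resampled on the world plane z: up=+x, left=+y"""
    r=np.linspace(half,-half,n); X,Y=np.meshgrid(c[0]+r,c[1]+r,indexing='ij')
    P=np.stack([X,Y,np.full_like(X,z)],-1).reshape(-1,1,3)
    K=np.array(m['camera_matrix'])
    if m.get('fish'): p,_=cv2.fisheye.projectPoints(P,np.array(m['rvec'],float),np.array(m['tvec'],float),K,np.zeros(4))
    else: p,_=cv2.projectPoints(P,np.array(m['rvec'],float),np.array(m['tvec'],float),K,None)
    p=p.reshape(n,n,2).astype(np.float32)
    return cv2.remap(img,p[...,0],p[...,1],cv2.INTER_CUBIC)
E
python3 - <<'E'
from h import *
img=cv2.imread('pics/top0.png');m=robot.camera_model('top')
a=ortho(img,m,(.536,-.148),.07,.074,400);b=ortho(img,m,(.536,-.148),.07,.111,400)
cv2.imwrite('pics/crop0.png',np.hstack([a,b]))
E
```

```text
(no output)
```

View pics/crop0.png

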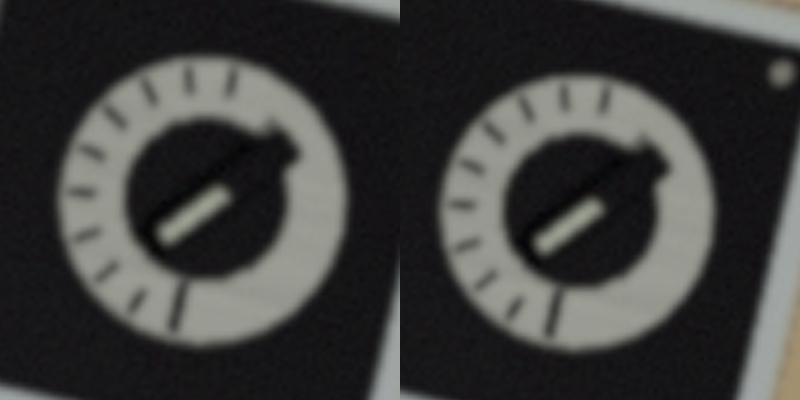

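The rectified crop puts the timer plate centre at about (0.536, -0.149). The long mark is 13.4° left of "down" and the pointer 54.5°, so the difference of 41° means the dial is on click 2. It needs 40° more clockwise. I'll go above it with the fingers across the bar, at tool yaw of about 125.5°.

Emit:
play_rows(translation=[[-0.7,-0.67,0.09],[-0.7,-0.67,0.09],[-0.7,-0.67,0.09],[-0.7,-0.67,0.09],[-0.7,-0.67,0.09],[-0.7,-0.67,0.09],[-0.7,-0.67,0.09],[-0.7,-0.67,0.09]], twist=[[0,0,0],[0,0,0],[0,0,0],[0,0,0],[0,0,0],[0,0,0],[0,0,0],[0,0,0]], gripper=[1,1,1,1,1,1,1,1])

```text
time: 1.3
tool_pos: [0.3137, 0.2527, 0.376]
ee_rot: [3.141, 0.001, 2.841]
wrist_force: [0.0, 0.9, -0.7]
width: 0.094
finger_force: 0.0
```

Emit:
play_rows(translation=[[-0.7,-0.67,0.09],[-0.7,-0.67,0.09],[-0.7,-0.67,0.09],[-0.7,-0.67,0.09],[-0.7,-0.67,0.09],[-0.7,-0.67,0.09],[-0.7,-0.67,0.09],[-0.7,-0.67,0.09]], twist=[[0,0,0],[0,0,0],[0,0,0],[0,0,0],[0,0,0],[0,0,0],[0,0,0],[0,0,0]], gripper=[1,1,1,1,1,1,1,1])

```text
time: 2.1
tool_pos: [0.4643, -0.0186, 0.3472]
ee_rot: [3.141, 0.001, 2.841]
wrist_force: [-0.2, -0.3, 0.4]
width: 0.0939
finger_force: 0.0
```

Emit:
play_rows(translation=[[-0.7,-0.67,0.09],[-0.7,-0.67,0.09],[-0.7,-0.67,0.09],[0,0,0]], twist=[[0,0,0],[0,0,0],[0,0,0],[0,0,0]], gripper=[1,1,1,1])

```text
time: 2.5
tool_pos: [0.5214, -0.1221, 0.3351]
ee_rot: [-3.14, -0.001, 2.836]
wrist_force: [-1.0, -0.2, -0.1]
width: 0.094
finger_force: 0.0
```

Emit:
play_rows(translation=[[0,0,0],[0,0,0],[0,0,0],[0,0,0],[0,0,0],[0,0,0],[0,0,0],[0,0,0]], twist=[[0,0,0.9],[0,0,0.9],[0,0,0.9],[0,0,0.9],[0,0,0.9],[0,0,0.9],[0,0,0.9],[0,0,0]], gripper=[1,1,1,1,1,1,1,1])

```text
time: 3.3
tool_pos: [0.5199, -0.1178, 0.3365]
ee_rot: [3.141, -0.0, 2.212]
wrist_force: [0.7, 0.1, 0.0]
width: 0.0938
finger_force: 0.0
```

Run:
```python
from h import *
m=dict(robot.camera_model('wrist'));m['fish']=1
img=robot.snapshot('wrist')[:,:,::-1].copy()
for n in ['timer_grip','start_top','temp_tip']: print(n,robot.spot_point(n,'wrist')[:1])
cv2.imwrite('pics/w1.png',img)
a=ortho(img,m,(.536,-.149),.07,.074,400);b=ortho(img,m,(.536,-.149),.07,.111,400)
for v in(a,b):cv2.drawMarker(v,(200,200),(0,0,255),0,12)
cv2.imwrite('pics/w1o.png',np.hstack([a,b]))
```

```text
timer_grip [{'centre': [0.5377, -0.1513, 0.0918], 'score': 0.97}]
start_top [{'centre': [0.5193, -0.0289, 0.0888], 'score': 0.92}]
temp_tip [{'centre': [0.5881, 0.0815, 0.1014], 'score': 0.62}]
```

View pics/w1o.png

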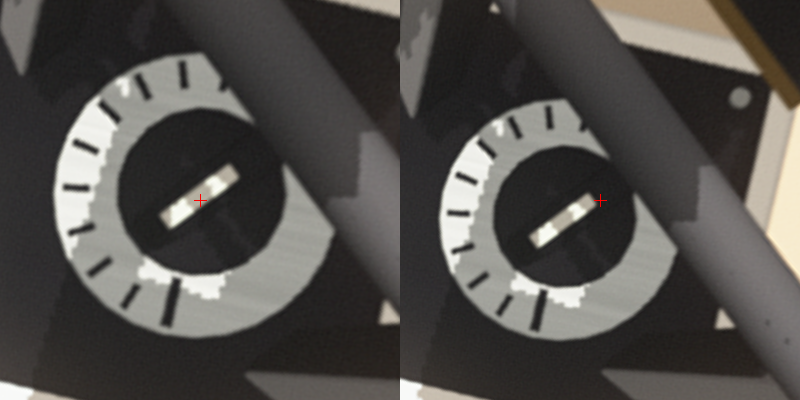

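The rectified wrist view agrees: the plate centre is (0.537,-0.1485), the pointer is about 53.5° and the long mark about 13°, so click 2 is confirmed. The tool yaw is already right.

Emit:
play_rows(translation=[[-0.44,-0.06,0],[-0.44,-0.06,0],[0,0,0.3],[0,0,0.3],[0,0,0.3],[0,0,0.3],[0,0,0.06],[0,0,0]], twist=[[0,0,0],[0,0,0],[0,0,0],[0,0,0],[0,0,0],[0,0,0],[0,0,0],[0,0,0]], gripper=[1,1,1,1,1,1,1,1])

```text
time: 4.3
tool_pos: [0.5371, -0.1494, 0.2848]
ee_rot: [-3.141, -0.002, 2.211]
wrist_force: [0.0, 0.5, -0.2]
width: 0.0939
finger_force: 0.0
```

Emit:
play_rows(translation=[[0,0,0],[0,0,0],[0,0,0],[0,0,0],[0,0,0],[0,0,0],[0,0,0],[0,0,0]], twist=[[0,0,0],[0,0,0],[0,0,0],[0,0,0],[0,0,0],[0,0,0],[0,0,0],[0,0,0]], gripper=[-1,-1,-1,-1,-1,-1,-1,-1])

```text
time: 5.1
tool_pos: [0.5374, -0.1498, 0.2858]
ee_rot: [3.142, -0.0, 2.211]
wrist_force: [0.7, -0.2, -0.6]
width: 0.0339
finger_force: 0.0
```

Emit:
play_rows(translation=[[0,0,0],[0,0,0],[0,0,0],[0,0,0],[0,0,0]], twist=[[0,0,0],[0,0,0],[0,0,0],[0,0,0],[0,0,0]], gripper=[-1,-1,-1,-1,-1])

```text
time: 5.6
tool_pos: [0.5375, -0.1497, 0.2859]
ee_rot: [3.141, -0.0, 2.211]
wrist_force: [0.4, 1.3, 0.6]
width: 0.0138
finger_force: 30.0
```

The bar is held at 14 mm, so I turn 0.70 rad clockwise.

Emit:
play_rows(translation=[[0,0,0],[0,0,0],[0,0,0],[0,0,0],[0,0,0],[0,0,0],[0,0,0],[0,0,0]], twist=[[0,0,0.9],[0,0,0.9],[0,0,0.9],[0,0,0.9],[0,0,0.9],[0,0,0.9],[0,0,0.9],[0,0,0.7]], gripper=[-1,-1,-1,-1,-1,-1,-1,-1])

```text
time: 6.4
tool_pos: [0.5369, -0.1499, 0.2858]
ee_rot: [-3.139, 0.0, 1.507]
wrist_force: [-1.2, -0.2, 0.7]
width: 0.0136
finger_force: 30.0
```

Emit:
play_rows(translation=[[0,0,0],[0,0,0],[0,0,0]], twist=[[0,0,0],[0,0,0],[0,0,0]], gripper=[-1,-1,-1])

```text
time: 6.7
tool_pos: [0.5369, -0.1499, 0.2858]
ee_rot: [-3.14, 0.0, 1.512]
wrist_force: [-4.5, -1.0, 2.0]
width: 0.0138
finger_force: 30.0
```

Emit:
play_rows(translation=[[0,0,0],[0,0,0],[0,0,0],[0,0,0],[0,0,0],[0,0,0],[0,0,0],[0,0,0]], twist=[[0,0,0],[0,0,0],[0,0,0],[0,0,0],[0,0,0],[0,0,0],[0,0,0],[0,0,0]], gripper=[0,0,0,0,0,0,0,0])

```text
time: 7.5
tool_pos: [0.5374, -0.1497, 0.2859]
ee_rot: [3.141, -0.0, 1.511]
wrist_force: [-0.5, -0.3, -0.4]
width: 0.0471
finger_force: 0.0
```

Emit:
play_rows(translation=[[0,0,-0.3],[0,0,-0.5],[0,0,-0.5],[0,0,-0.5],[0,0,0]], twist=[[0,0,0],[0,0,0],[0,0,0],[0,0,0],[0,0,0]], gripper=[0,0,0,0,0])

```text
time: 8.0
tool_pos: [0.538, -0.15, 0.3625]
ee_rot: [3.134, 0.002, 1.511]
wrist_force: [0.2, 0.3, 0.8]
width: 0.0469
finger_force: 0.0
```

Run:
```python
from h import *
o=robot.get_obs();print(o['tool_pos'],o['ee_rot'],o['width'])
m=dict(robot.camera_model('wrist'));m['fish']=1
img=robot.snapshot('wrist')[:,:,::-1].copy()
for n in ['timer_grip','start_top','temp_tip']: print(n,robot.spot_point(n,'wrist')[:1])
cx=np.array([.973,-.23]);cy=np.array([.23,.973])
b=np.array([.537,-.1485])+.110*cy-.045*cx;print('start from geometry',b)
a=ortho(img,m,(.537,-.1485),.07,.074,400);b=ortho(img,m,b,.07,.092,400)
for v in(a,b):cv2.drawMarker(v,(200,200),(0,0,255),0,12)
cv2.imwrite('pics/w2o.png',np.hstack([a,b]))
```

```text
[ 0.53798581 -0.14995687  0.36254273] [3.13371296e+00 2.41960692e-03 1.51081537e+00] 0.0468607135194523
timer_grip [{'centre': [0.5389, -0.1477, 0.0915], 'score': 0.86}]
start_top [{'centre': [0.5176, -0.028, 0.0904], 'score': 0.63}]
temp_tip []
start from geometry [ 0.518515 -0.03112 ]
```

View pics/w2o.png

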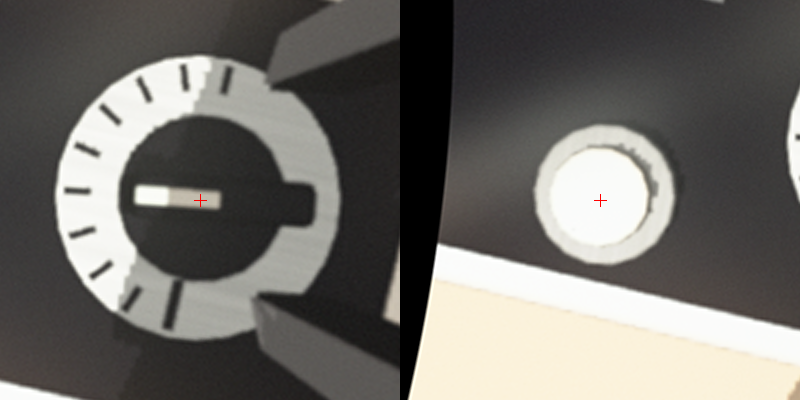

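The pointer now stands at the fourth short mark, and the button is at (0.5185,-0.0305). I close the fingers and go above it.

Emit:
play_rows(translation=[[0.74,-0.165,0],[0.74,-0.165,0],[0.74,-0.165,0],[0.74,-0.165,0],[0,0,0],[0,0,0],[0,0,0],[0,0,0]], twist=[[0,0,0],[0,0,0],[0,0,0],[0,0,0],[0,0,0],[0,0,0],[0,0,0],[0,0,0]], gripper=[-1,-1,-1,-1,-1,-1,-1,-1])

```text
time: 9.0
tool_pos: [0.5183, -0.031, 0.3574]
ee_rot: [-3.141, 0.0, 1.509]
wrist_force: [-0.2, 0.9, 0.4]
width: 0.0007
finger_force: 0.0
```

Emit:
play_rows(translation=[[0,0,0.4],[0,0,0.4],[0,0,0.4],[0,0,0.35],[0,0,0],[0,0,0]], twist=[[0,0,0],[0,0,0],[0,0,0],[0,0,0],[0,0,0],[0,0,0]], gripper=[-1,-1,-1,-1,-1,-1])

```text
time: 9.6
tool_pos: [0.5182, -0.0304, 0.2958]
ee_rot: [-3.141, -0.0, 1.51]
wrist_force: [0.4, -0.6, -0.6]
width: 0.0009
finger_force: 0.0
```

Contact is expected at z≈0.291. I go down slowly to about 0.2855.

Emit:
play_rows(translation=[[0,0,0.06],[0,0,0.06],[0,0,0.06],[0,0,0.06],[0,0,0.02],[0,0,0],[0,0,0]], twist=[[0,0,0],[0,0,0],[0,0,0],[0,0,0],[0,0,0],[0,0,0],[0,0,0]], gripper=[-1,-1,-1,-1,-1,-1,-1])

```text
time: 10.3
tool_pos: [0.5184, -0.03, 0.2861]
ee_rot: [3.14, 0.0, 1.511]
wrist_force: [1.2, 0.4, 4.3]
width: 0.0003
finger_force: 1.7
```

Emit:
play_rows(translation=[[0,0,0.03],[0,0,0],[0,0,0]], twist=[[0,0,0],[0,0,0],[0,0,0]], gripper=[-1,-1,-1])

```text
time: 10.6
tool_pos: [0.5184, -0.03, 0.2854]
ee_rot: [3.14, 0.0, 1.511]
wrist_force: [-0.1, -1.2, 6.9]
width: 0.0001
finger_force: 3.2
```

Emit:
play_rows(translation=[[0,0,-0.1],[0,0,-0.3],[0,0,-0.6],[0,0,-0.8],[0,0,-0.8],[0,0,-0.8],[0,0,0],[0,0,0]], twist=[[0,0,0],[0,0,0],[0,0,0],[0,0,0],[0,0,0],[0,0,0],[0,0,0],[0,0,0]], gripper=[-1,-1,-1,-1,-1,-1,-1,-1])

```text
time: 11.4
tool_pos: [0.5179, -0.0299, 0.4203]
ee_rot: [-3.141, -0.0, 1.511]
wrist_force: [-0.4, 0.4, -0.5]
width: 0.0005
finger_force: 0.0
```

Run:
```python
from h import *
m=dict(robot.camera_model('wrist'));m['fish']=1
img=robot.snapshot('wrist')[:,:,::-1].copy()
a=ortho(img,m,(.537,-.1485),.07,.074,400);b=ortho(img,m,(.575,.066),.07,.08,400)
cv2.imwrite('pics/w3o.png',np.hstack([a,b]))
```

```text
(no output)
```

View pics/w3o.png

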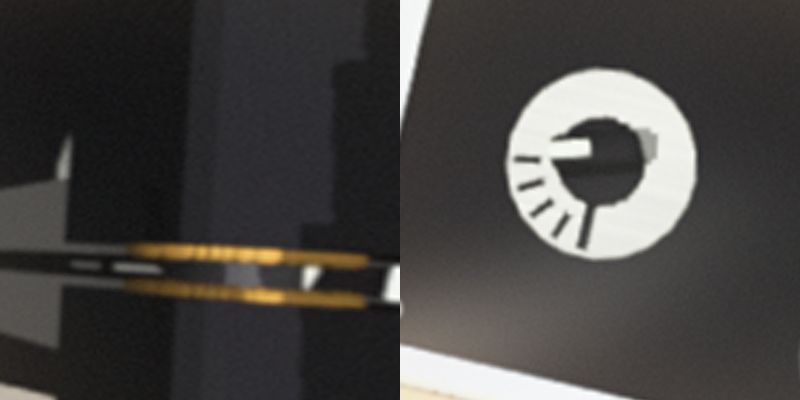

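The button bottomed at 6.9 N and was released. The temperature dial still points left, as it did at the start. The timer is hidden in this view, but nothing has touched it since the last check.

```bash
python3 -c "
from bench import robot
print(robot.close_job())"
```

```text
the job is handed in; nothing more can be done
None
```

The timer is set to 40 minutes (pointer seen at the fourth mark), the start button was then pressed to the bottom and let up, the smaller dial was left as it was, and the job was handed in at about 11.5 s; no verdict was returned.

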